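# Hold the hook plate against the sprung stop

### The job

Pick up the brass hook plate and lower it over the two pins of the oak fitting board until it lies flush, without dropping it; then slide it along the board against the sprung stop and press steadily with about 10 newtons, so that the red line stands in the green fields, and never with 18 newtons or more. The job ends holding: finish while still pressing it there, with the fingers on the plate and not on the stop, so that I can drive the screws. Leave everything else on the slate where it is.

Things in the scene. Friction and masses are not known exactly. Their poses are not given: they have to be found in the camera images.
- plate_center (a point): the loose brass hook plate, about 0.4 kg, lying flat on the slate: this point is the middle of its upright fin, 32 mm above the plate's underside; z up. Hold it by the fin: 14 mm thick (x), 40 mm long (y), 48 mm tall above the slab. Pegs with black balls, 31 mm tall, 14 mm across, stand at y = +-40 mm
- plate: the same hook plate, origin at the middle of its underside: a slab 84 mm (x) x 170 mm (y) x 8 mm thick. Two slots go right through it, centred at x = 0, y = +-62 mm, each 63 mm long (x) and 14 mm wide (y). The plate is the same either way round
- board_top (a point): point on the top face of the fixed oak fitting board, midway between its two steel pins; z up, x points from the pins to the sprung stop. Pins at x = 0, y = +-62 mm, 10 mm thick, 24 mm tall, the upper 10 mm tapered. With the pins in the middle of the slots the flush plate has a 6 mm gap to the stop and can slide 26 mm either way
- board: the same oak board, origin on the slate below board_top, same axes: 22 mm thick, 260 mm wide (y), reaching from x = -80 to +125 mm. Black guides 15 mm high stand on it beside the stop's ends, their inner faces 200 mm apart, each with a green field on top
- stop (a joint): travel in m of the sprung aluminium stop bar along board_top's +x: 0 at rest, at most 0.030. Its spring gives 3.6 N as it begins to move and 0.6 N more for each mm (10 N at 10.7 mm, 18 N at 24 mm). The red line on the bar's top stands in the green fields from about 6 to 17 mm of travel
- stop_face (a point): middle of the stop bar's flat face that looks towards the pins, at x = +48 mm from board_top at rest; moves with the bar. The bar is 190 mm long (y), 20 mm thick (x), 15 mm high, its underside 1 mm above the board's top
- flashlight: black steel flashlight lying down, 190 mm long, 38 mm thick; bystander; origin at its underside
- bowl: jade-green ceramic bowl, 120 mm across, 55 mm high; bystander; origin at its underside
- cap: black plastic umbrella handle cap, dome 34 mm across, 37 mm high; bystander; origin at its underside
- fob: flat silver fob, disc 38 mm across, 5 mm thick; bystander; origin at its underside
- screwdriver: screwdriver lying down; bystander; origin at its underside
- tray: small open steel tray for screws, 90 x 120 x 25 mm; bystander; origin at its underside
Not all that is in view belongs to the job. Of the things shaped like the plate, the brass one is meant.

How it is judged:
By the outcome, as a careful person would: the job done as asked, in the order asked, and still so for the second after the job is handed in, while the arm keeps its last pose, push and grip.
It also fails if it takes over 48 s, if anything falls off the work surface, if the arm or the gripper's body presses on something with over 40 N, if the wrist force passes 120 N, or if a joint passes its speed limit or range.

### The arm

A 7-joint arm with a two-finger parallel gripper is mounted at the origin on the work surface. World frame = base frame: x ahead of the robot, y to its left, z up, the work surface at z = 0. Lengths are in mm, angles in rad, forces in N, time in s.
With the tool pointing down it reaches from about 425 to 875 mm from the base axis. Payload 4.7 kg.
Tool frame: the origin (TCP) lies at the very end of the fingers, on their centre line; the grasp point (between the pads) lies 19 mm behind it (robot.grasp_offset is the distance from the TCP to the grasp point, in mm); z points along the fingers, y is the direction in which the jaws open and shut (so a half turn about z gives the same grasp; the last joint's range is limited). The gripper opens to 85 mm and grips with 20 to 120 N. Pads are 22 mm wide; open, the fingers measure 114 mm over their backs; the gripper's body (76 mm by 85 mm) begins 54 mm behind the grasp point. The pads swing forward as they close: fully open they stand 13 mm farther back than shut.
Start: joints at [-1.286, 0.321, -0.07, 1.45, 0.023, 1.371, -0.057], TCP at [173.903, 626.325, 231.349] pointing down, gripper open.
Joint ranges: [-2.86, 2.86], [-0.3, 2.09], [-1.38, 1.24], [0.06, 2.45], [-1.56, 4.7], [0.09, 2.05], [-2.69, 2.69]. Speed limits (rad/s): [2.57, 2.57, 3.14, 3.14, 3.14, 3.14, 3.14].

### API

Orientations are given as [roll, pitch, yaw] about the fixed x, y, z axes, in that order (R = Rz(yaw) Ry(pitch) Rx(roll)).
In Python, from station import robot gives the robot as it stands. The module is installed in compiled form; this text tells all that it offers.
- The arm moves only by the shell command python3 -m creep 'ROWS' [FORCE]. ROWS is JSON, one flat list of numbers, 7 for each row, row after row: the turn, a rotation vector about the tool's x, y, z in rad, then the shift along the tool's x, y, z in cm, then the closure, from 0 (fully open) to 1 (shut). In form: [ax, ay, az, x, y, z, claw, ax, ay, az, x, y, z, claw, ...]. A call has 1 to 5 rows; each row is the pose to reach, as a shift and turn from the pose commanded when the call began, along the tool's axes at that moment; what a row does not reach only later rows make up. A row lasts 1/10 s, in which the tool goes at most 50 mm and 8.59 degrees, less where a joint would pass 70% of its speed; a pose out of reach is approached as far as the arm can. A call with a gripper value outside its range is refused whole. The fingers move at their own pace and stop on an object; FORCE is the grip in N (left out, the last holds). Time passes only in rows, so rows that repeat a pose let the fingers close. It gives the time, the measured TCP pose, the force and the opening at its end, in the units of the state.
- robot.sense(): the state, without advancing time (a new reading comes with each control period).
- robot.read_camera(name): name is "side" or "top"; returns a dict with "frame" (480x640x3 uint8, blue, green, red), "fovy" (degrees; the focal length in pixels is half the picture's height over the tangent of half this angle, whatever the lens; pixels are square), "cx", "cy" (the principal point, pixels), "R" (3x3) and "t" (3): a world point X has camera coordinates R X + t. Camera axes: x right, y down, z forward; pixel columns grow to the right and rows downward; lengths in mm; the calibration is good to about 2 mm. A picture is of the moment at which its call begins. There is no depth.
- robot.job_done(): hands the job in, once; it reports no verdict.
The state is a dict: "clock": time; "joints": joint angles; "joint_vel": joint speeds; "effort": joint torques, N m; "ee_pos": TCP position; "orientation": TCP orientation; "ft_force": force on the tool from outside, world axes, zero at the start; "torque": the same for the moment, N m; "grip_width": finger opening in mm.
Only numpy, scipy, OpenCV 4.12 (cv2) and the standard library are available. Lean on these libraries where they do the work, as an engineer would, in place of code of your own. Each camera call takes 0.05 s, during which the arm holds its last target.

## Working session

There is one attempt and no reset: what is moved stays moved. The work goes in short steps, Python scripts to look and compute and a shell command to move; the robot and the scene stay as the last step left them, time stands still between calls to the robot, and variables do not carry over. Pictures are saved under pics/ and viewed, and the job is handed in when it is done.

```bash
mkdir -p pics; cat > h.py <<'E'
import numpy as np, cv2, json
from station import robot
def shot(name,fn):
    c=robot.read_camera(name); cv2.imwrite('pics/'+fn+'.png',c['frame'])
    d={k:(np.array(v).tolist()) for k,v in c.items() if k!='frame'}
    json.dump(d,open('pics/'+fn+'.json','w')); return c
def load(fn):
    c=json.load(open('pics/'+fn+'.json')); c['frame']=cv2.imread('pics/'+fn+'.png'); return c
def f(c): return 240/np.tan(np.radians(c['fovy'])/2)
def ray(c,u,v):
    R=np.array(c['R']);t=np.array(c['t']);d=R.T@np.array([(u-c['cx'])/f(c),(v-c['cy'])/f(c),1]);return -R.T@t,d
def onz(c,u,v,z):
    o,d=ray(c,u,v);return o+d*(z-o[2])/d[2]
def proj(c,X):
    p=np.array(c['R'])@np.array(X,float)+np.array(c['t']);return p[:2]/p[2]*f(c)+[c['cx'],c['cy']]
E
python3 - <<'E'
from h import *
for n in('top','side'):
    c=shot(n,n+'0');print(n,c['fovy'],c['cx'],c['cy'],np.round(c['R'],3).tolist(),np.round(c['t']))
print(robot.sense())
E
```

```text
top 48.574236568441336 318.1647425517892 234.80592399098606 [[-0.023, -0.999, -0.026], [-0.988, 0.027, -0.153], [0.154, 0.022, -0.988]] [  35.  525. 1342.]
side 57.1713117560108 322.5132827333417 242.7186176299895 [[-0.963, -0.269, 0.016], [-0.213, 0.725, -0.655], [0.165, -0.634, -0.755]] [ 521.  141. 1149.]
{'clock': 0.1, 'joints': array([-1.28588437,  0.32172494, -0.07008897,  1.45155686,  0.0226289 ,
        1.37080507, -0.05690115]), 'joint_vel': array([-7.26162285e-04, -1.53246519e-03, -3.16967789e-05, -1.61866084e-03,
        4.94092674e-04,  1.20617468e-04,  7.15496255e-04]), 'effort': array([-3.51745912e-04, -4.94876575e+01, -3.84041592e-01, -3.15212202e+01,
        1.31093001e-02,  7.40363204e-03,  1.18270859e-05]), 'ee_pos': array([173.80801256, 625.82896189, 230.34652883]), 'orientation': array([-3.13988943e+00,  1.21103343e-04,  2.87081739e+00]), 'ft_force': array([-0.44154424,  0.08457558,  0.41347004]), 'torque': array([ 0.01010325, -0.05350952, -0.0170608 ]), 'grip_width': 85.98075657127615}
```

View pics/top0.png

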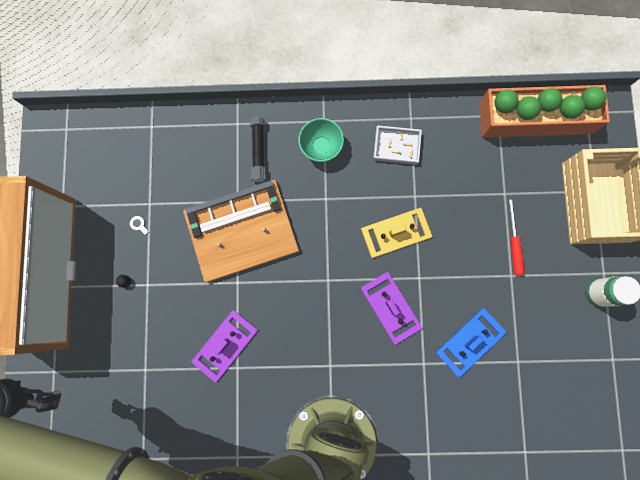

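View pics/side0.png

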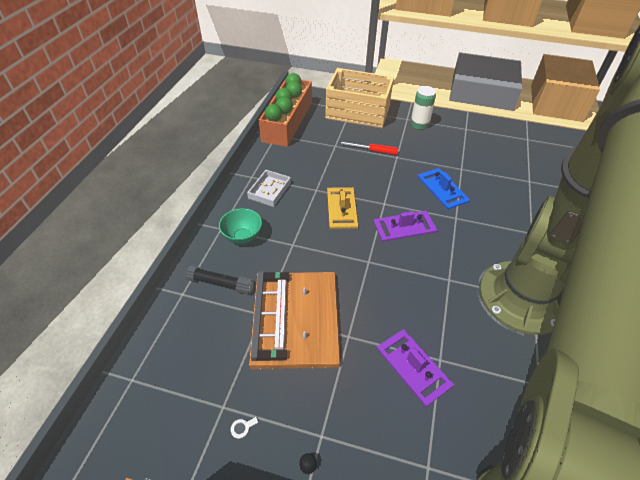

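Candidates for the plate in the top view: yellow/brass (397,233), purple (392,308), purple (225,346) and blue (472,342). Only the one at (397,233) is brass-coloured. I'll check it in close crops and measure it and the board.

```bash
python3 - <<'E'
from h import *
a=load('top0')['frame'];b=load('side0')['frame']
r=lambda i,x,y,w,h:cv2.resize(i[y:y+h,x:x+w],(400,300),interpolation=cv2.INTER_CUBIC)
cv2.imwrite('pics/crop0.png',np.vstack([np.hstack([r(a,345,195,100,75),r(b,300,175,84,63)]),np.hstack([r(a,170,170,140,105+15),r(b,230,260,133,120)])]))
c=load('top0')
hsv=cv2.cvtColor(a,cv2.COLOR_BGR2HSV)
m=cv2.inRange(hsv,(18,90,90),(32,255,255))
n,l,s,cen=cv2.connectedComponentsWithStats(m)
for i in range(1,n):
    if s[i][4]>60: print(i,s[i],cen[i],hsv[l==i].mean(0))
    if s[i][4]>500 and 340<cen[i][0]<450:
        k,_=cv2.findContours((l==i).astype('uint8'),cv2.RETR_EXTERNAL,cv2.CHAIN_APPROX_NONE)
        P=np.array([onz(c,*p,8)[:2] for p in k[0][:,0]],np.float32);print(cv2.minAreaRect(P))
E
```

```text
18 [517  94  22   7  63] [525.98412698  96.36507937] [ 22.01587302 108.38095238 223.33333333]
19 [492  96  27  27 135] [499.71851852 114.40740741] [ 21.65185185 103.7037037  232.47407407]
48 [ 562  150   77   94 1619] [581.91785053 204.89314392] [ 18.4990735  100.96541075 188.1136504 ]
49 [ 587  151   53   82 1645] [620.43465046 177.6       ] [ 18.23586626 100.18237082 165.99392097]
52 [  6 176  20   7  63] [ 16.93650794 179.41269841] [ 19.84126984 123.20634921 246.74603175]
55 [ 361  208   71   50 1850] [396.03945946 232.47783784] [ 23.17837838 133.39135135 226.60756757]
((532.2197875976562, -184.49900817871094), (86.97198486328125, 172.1150665283203), 17.66878318786621)
```

View pics/crop0.png

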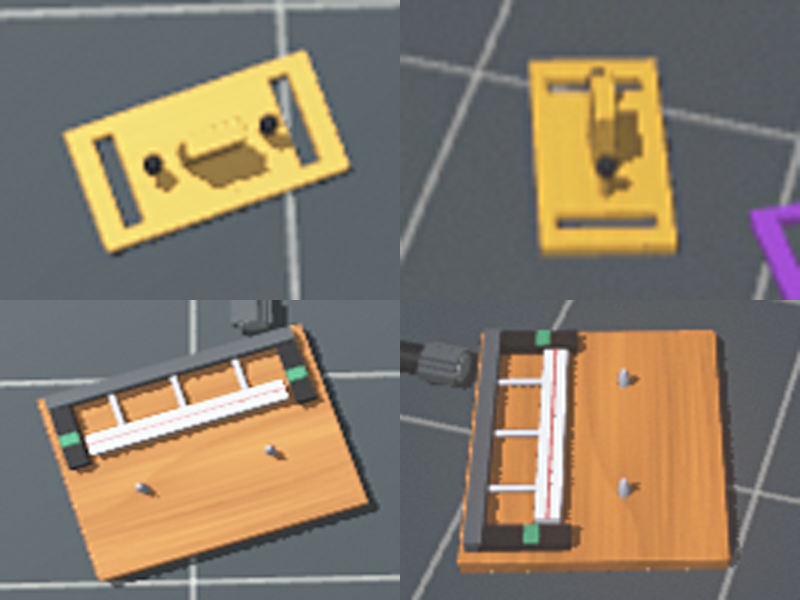

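The close crop confirms the brass plate, with fin, black-ball pegs and two slots at top-view (397,233). Next I'll measure the pins, board and plate slots in both views.

```bash
python3 - <<'E'
from h import *
def rect(c,m,z,tag,minA=400,box=None):
    n,l,s,cen=cv2.connectedComponentsWithStats(m)
    for i in range(1,n):
        if s[i][4]<minA: continue
        if box and not(box[0]<cen[i][0]<box[2] and box[1]<cen[i][1]<box[3]): continue
        k,_=cv2.findContours((l==i).astype('uint8'),cv2.RETR_EXTERNAL,cv2.CHAIN_APPROX_NONE)
        P=np.array([onz(c,*p,z)[:2] for p in k[0][:,0]],np.float32);r=cv2.minAreaRect(P);print(tag,s[i],np.round(cen[i],1),np.round(r[0],1),np.round(r[1],1),round(r[2],2))
        
for n,bx,bb in(('top',(345,195,445,270),(170,170,310,290)),('side',(300,170,384,240),(230,250,360,380))):
    c=load(n+'0');a=c['frame'];hsv=cv2.cvtColor(a,cv2.COLOR_BGR2HSV)
    m=cv2.inRange(hsv,(18,90,90),(32,255,255));rect(c,m,8,n+' plate',box=bx)
    # dark pixels (slots) in plate
    w=cv2.inRange(hsv,(8,110,60),(17,255,255));rect(c,w,22,n+' wood',box=bb)
    g=cv2.inRange(hsv,(60,100,60),(90,255,255));rect(c,g,37,n+' green',minA=8,box=bb)
    # pins
    x0,y0,x1,y1=bb
    k,_=cv2.findContours(w,cv2.RETR_CCOMP,cv2.CHAIN_APPROX_NONE)
    nw=cv2.inRange(hsv,(0,0,60),(180,90,255));nn,l,s,cen=cv2.connectedComponentsWithStats(nw)
    for i in range(1,nn):
        if x0<cen[i][0]<x1 and y0<cen[i][1]<y1 and 4<s[i][4]<120: print(n,'grey',s[i],np.round(cen[i],1))
    m2=(a.max(2)<110).astype('uint8')
    nn,l,s,cen=cv2.connectedComponentsWithStats(m2)
    for i in range(1,nn):
        if bx[0]<cen[i][0]<bx[2] and bx[1]<cen[i][1]<bx[3] and s[i][4]>8: print(n,'dark',s[i],np.round(cen[i],1),np.round(onz(c,*cen[i],8),1))
r=lambda i,x,y:cv2.resize(i[y:y+30,x:x+40],(400,300),interpolation=cv2.INTER_NEAREST)
a=load('top0')['frame'];b=load('side0')['frame']
cv2.imwrite('pics/crop1.png',np.vstack([np.hstack([r(a,200,228),r(a,245,215)]),np.hstack([r(b,285,275),r(b,285,320)])]))
E
```

```text
top plate [ 361  208   71   50 1850] [396.  232.5] [ 532.2 -184.5] [ 87.  172.1] 17.67
top wood [ 183  180  116  102 5020] [245.1 241.3] [546.6 229. ] [205.6 259.5] 17.29
top green [270 197   7   6  27] [273.3 199. ] [625.  137.7] [12.  15.9] 17.46
top green [191 223   7   6  27] [194.1 225.3] [560.6 347.9] [10.2 16.6] 17.25
top grey [271 198  10  13  67] [275.6 204.9]
top grey [263 228   4   4  12] [264.3 229.7]
top grey [217 243   5   4  15] [219.2 244.7]
top dark [351 196  11   1  11] [356. 196.] [633.8 -81.5   8. ]
top dark [382 199  26   2  30] [394.6 199.1] [ 622.3 -184.4    8. ]
top dark [395 198  19  18  93] [406.2 207.8] [ 597.6 -214.4    8. ]
top dark [418 220   6  16  48] [419.8 229. ] [ 539.4 -247.6    8. ]
top dark [410 224   4   5  18] [411.7 226. ] [ 548.  -226.4    8. ]
top dark [369 229   4   6  10] [370.3 230.8] [ 538.1 -116.2    8. ]
top dark [391 231  14   6  14] [397.5 233.4] [ 529. -188.    8.]
top dark [372 232   8  20  50] [375.1 241.7] [ 508.4 -127.7    8. ]
top dark [381 234   4   5  18] [382.7 236. ] [ 523.2 -148.4    8. ]
top dark [ 329  240   88   39 2141] [375.1 263.4] [ 450.7 -125.5    8. ]
side plate [ 327  187   31   42 1086] [341.6 207.2] [ 531.9 -183.4] [ 86.  178.7] 17.7
side wood [ 249  272   91   97 5155] [308.7 323.3] [546.2 232.8] [204.4 268. ] 17.07
side green [276 272   4   6  22] [277.4 274.3] [624.7 136. ] [ 7.8 16.4] 19.32
side green [271 350   5   7  31] [273.2 353.3] [560.8 347.3] [ 9. 15.] 19.65
side grey [302 287   5   8  25] [304.1 291.1]
side grey [302 331   5   8  29] [304.1 334.9]
side dark [ 318  148   77   55 2694] [358.8 173.4] [ 515.4 -350.7    8. ]
side dark [ 295  192   88   69 3091] [339.  229.5] [516.2 -88.5   8. ]
side dark [341 208   5   5  18] [343.1 209.7] [ 524.6 -171.5    8. ]
side dark [333 221  21   2  26] [341.5 221.2] [ 517.5 -123.1    8. ]
```

View pics/crop1.png

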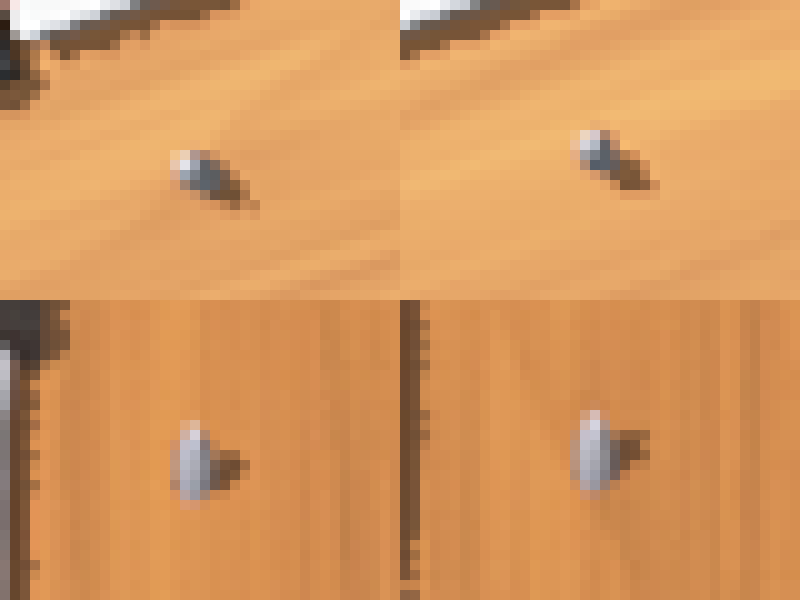

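```bash
python3 - <<'E'
from h import *
ct,cs=load('top0'),load('side0')
def tri(p,q):
    A=[];b=[]
    for c,(u,v) in((ct,p),(cs,q)):
        o,d=ray(c,u,v);d/=np.linalg.norm(d);M=np.eye(3)-np.outer(d,d);A.append(M);b.append(M@o)
    return np.linalg.lstsq(np.vstack(A),np.hstack(b),rcond=None)[0]
L=tri((218.,243.5),(303.8,331.3));R=tri((263.8,228.5),(303.8,287.3))
print('tips',L,R,np.linalg.norm(L-R))
for c,ps in((ct,((218,243.7),(263.8,228.7))),(cs,((303.8,331.5),(303.8,287.5)))):
    a,b=[onz(c,*p,45) for p in ps];print(a,b,(a+b)/2,np.degrees(np.arctan2(*( (a-b)[[1,0]])))-90,np.linalg.norm(a-b))
for c,ps in((ct,((219.2,244.7),(264.3,229.7))),(cs,((304.1,334.9),(304.1,291.1)))):
    a,b=[onz(c,*p,34) for p in ps];print('mid34',a,b,(a+b)/2,np.linalg.norm(a-b))
th=np.radians(17.4);w=np.array([547,229.])-22.5*np.array([np.cos(th),np.sin(th)]);print('from wood',w)
g=(np.array([625,137.7])+[560.6,347.9])/2;print('green mid',g,'offset from pins x', (g-w)@[np.cos(th),np.sin(th)])
for z in(8+24,):
    a,b=onz(ct,411.7,226,z),onz(ct,382.7,236,z);print('balls',a,b,(a+b)/2,np.linalg.norm(a-b))
# cabinet & start gripper
for z in(0,100,200,300):print(z,onz(ct,75,345,z)[:2])
E
```

```text
tips [508.51568762 281.79535463  49.17800373] [545.17187028 162.73220161  47.76363781] 124.58615719599857
[508.87713715 282.70786385  45.        ] [545.1513289  163.08640496  45.        ] [527.01423303 222.89713441  45.        ] 16.869481589071697 125.00044165263671
[508.84292681 280.05795179  45.        ] [545.57540706 161.46923569  45.        ] [527.20916693 220.76359374  45.        ] 17.21020204477685 124.14732655988026
mid34 [507.73158422 281.88226079  34.        ] [544.33002454 163.17235884  34.        ] [526.03080438 222.52730982  34.        ] 124.22353502119631
mid34 [507.54268876 282.50017923  34.        ] [544.0515639  164.44725905  34.        ] [525.79712633 223.47371914  34.        ] 123.5693729327785
from wood [525.52959261 222.27158217]
green mid [592.8 242.8] offset from pins x 70.33096997917949
balls [ 543.96487156 -222.71947141   32.        ] [ 519.58753048 -146.10154544   32.        ] [ 531.77620102 -184.41050843   32.        ] 80.40249584227158
0 [256.80297662 667.89916669]
100 [260.78617561 619.86099565]
200 [264.76937459 571.82282461]
300 [268.75257358 523.78465357]
```

```bash
cat >> h.py <<'E'
from scipy.spatial.transform import Rotation as Ro
def go(x,y,z,yaw):
    s=robot.sense();R=Ro.from_euler('xyz',s['orientation'])
    T=Ro.from_euler('xyz',[np.pi,0,np.radians(yaw)])
    print('t',s['clock'],'pos',np.round(s['ee_pos'],1),'rpy',np.round(np.degrees(s['orientation']),2),'F',np.round(s['ft_force'],2),'w',round(s['grip_width'],1),'J',np.round(s['joints'],2))
    print('turn',np.round((R.inv()*T).as_rotvec(),4),'shift cm',np.round(R.inv().apply(np.array([x,y,z])-s['ee_pos'])/10,2))
E
python3 -c "
from h import *
go(200,450,230,164.5);go(400,280,230,145);go(532,-184.5,230,107.6)"
```

```text
t 0.1 pos [173.8 625.8 230.3] rpy [-1.7990e+02  1.0000e-02  1.6449e+02] F [-0.44  0.08  0.41] w 86.0 J [-1.29  0.32 -0.07  1.45  0.02  1.37 -0.06]
turn [-0.0017  0.0001 -0.0002] shift cm [ -7.23 -16.24   0.06]
t 0.1 pos [173.8 625.8 230.3] rpy [-1.7990e+02  1.0000e-02  1.6449e+02] F [-0.44  0.08  0.41] w 86.0 J [-1.29  0.32 -0.07  1.45  0.02  1.37 -0.06]
turn [-0.0017  0.0004  0.3401] shift cm [-31.05 -27.27   0.08]
t 0.1 pos [173.8 625.8 230.3] rpy [-1.7990e+02  1.0000e-02  1.6449e+02] F [-0.44  0.08  0.41] w 86.0 J [-1.29  0.32 -0.07  1.45  0.02  1.37 -0.06]
turn [-0.0015  0.001   0.9928] shift cm [-56.19 -68.5    0.16]
```

```bash
python3 -m creep '[0,0,0,-1.8,-4.1,0,0.3, 0,0,0,-3.6,-8.1,0,0.5, 0,0,0,-5.4,-12.2,0,0.5, 0,0,0,-7.2,-16.2,0,0.5, 0,0,0,-7.2,-16.2,0,0.5]' 40
python3 -c "
from h import *
go(400,280,200,145)"
```

```text
clock: 0.6
ee_pos: [201.9, 445.3, 230.7]
orientation: [-3.138, 0.001, 2.865]
ft_force: [0.7, 1.3, 0.0]
grip_width: 42.7
t 0.6 pos [201.9 445.3 230.7] rpy [-1.7981e+02  8.0000e-02  1.6416e+02] F [0.7  1.34 0.04] w 42.7 J [-1.18 -0.02 -0.02  1.84  0.    1.32  0.09]
turn [-0.003   0.0018  0.3344] shift cm [-23.56 -10.49   3.14]
```

```bash
python3 -m creep '[0,0,0.11,-7.8,-3.5,1,0.5, 0,0,0.22,-15.7,-7,2,0.5, 0,0,0.33,-23.5,-10.5,3,0.5, 0,0,0.33,-23.5,-10.5,3,0.5, 0,0,0.33,-23.5,-10.5,3,0.5]'
python3 -c "
from h import *
go(510,-100,150,107.6)"
```

```text
clock: 1.1
ee_pos: [392.6, 291.7, 202.2]
orientation: [3.141, 0.0, 2.541]
ft_force: [1.6, 1.1, 0.2]
grip_width: 42.4
t 1.1 pos [392.6 291.7 202.2] rpy [1.7996e+02 1.0000e-02 1.4561e+02] F [1.58 1.12 0.23] w 42.4 J [-0.93 -0.01  0.23  1.89  0.    1.26  0.28]
turn [ 6.000e-04 -1.000e-04  6.634e-01] shift cm [-31.81 -25.7    5.21]
```

```bash
python3 -m creep '[0,0,0.13,-3.5,-2.8,0.5,0.5, 0,0,0.26,-7,-5.7,1,0.5, 0,0,0.39,-10.6,-8.6,1.5,0.5, 0,0,0.52,-14.1,-11.4,2,0.5, 0,0,0.65,-17.7,-14.3,2.5,0.5]'
python3 -c "
from h import *
go(525,-140,120,107.6)"
```

```text
clock: 1.6
ee_pos: [456.9, 73.5, 177.2]
orientation: [3.141, -0.0, 1.886]
ft_force: [0.7, -0.1, 0.5]
grip_width: 42.6
t 1.6 pos [456.9  73.5 177.2] rpy [179.97  -0.   108.07] F [ 0.71 -0.09  0.48] w 42.6 J [-0.69 -0.06  0.46  1.98  0.03  1.21  0.07]
turn [ 0.0006 -0.0001  0.0082] shift cm [-22.4   -0.16   5.72]
```

```bash
python3 -m creep '[0,0,0.01,-4.5,0,1.2,0.5, 0,0,0.01,-9,0,2.3,0.5, 0,0,0.01,-13.5,-0.1,3.5,0.5, 0,0,0.01,-18,-0.1,4.6,0.5, 0,0,0.01,-22.4,-0.2,5.7,0.5]'
python3 -c "
from h import *
go(532,-184.5,90,107.6)"
```

```text
clock: 2.1
ee_pos: [526.0, -139.9, 119.9]
orientation: [3.141, 0.001, 1.882]
ft_force: [0.1, 1.0, 0.0]
grip_width: 42.7
t 2.1 pos [ 526.  -139.9  119.9] rpy [1.7997e+02 3.0000e-02 1.0781e+02] F [0.07 1.   0.03] w 42.7 J [-0.41  0.21  0.7   1.87 -0.15  1.11  0.65]
turn [0.0006 0.0005 0.0037] shift cm [-4.43 -0.79  3.  ]
```

```bash
python3 -m creep '[0,0,0.004,-4.4,-0.8,1.5,0.5, 0,0,0.004,-4.4,-0.8,3,0.5, 0,0,0.004,-4.4,-0.8,3,0.5,0,0,0.004,-4.4,-0.8,3,0.5]'
python3 -c "
from h import *
go(532,-184.5,16,107.6)
c=shot('top','top1');d=shot('side','side1')
r=lambda i,x,y:cv2.resize(i[y:y+100,x:x+133],(400,300),interpolation=cv2.INTER_CUBIC)
cv2.imwrite('pics/crop2.png',np.hstack([r(c['frame'],330,180),r(d['frame'],275,150)]))"
```

```text
clock: 2.5
ee_pos: [530.9, -181.4, 90.0]
orientation: [-3.141, -0.001, 1.878]
ft_force: [0.0, 0.9, 0.5]
grip_width: 42.9
t 2.5 pos [ 530.9 -181.4   90. ] rpy [-1.7995e+02 -6.0000e-02  1.0762e+02] F [0.04 0.88 0.48] w 42.9 J [-0.33  0.3   0.71  1.86 -0.22  1.07  0.77]
turn [-0.0009 -0.0011  0.0004] shift cm [-0.33  0.02  7.4 ]
```

View pics/crop2.png

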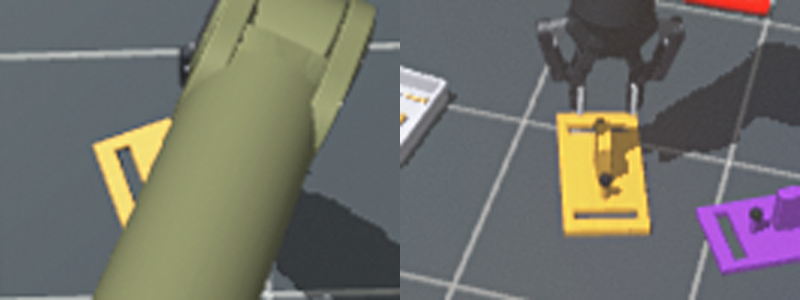

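The side view shows the fingers straddling the fin's line (crop at about 605,100). I'll go down next.

```bash
python3 -m creep '[0,0,0,-0.2,0,3,0.5, 0,0,0,-0.2,0,6,0.5, 0,0,0,-0.2,0,7.3,0.5,0,0,0,-0.2,0,7.3,0.5,0,0,0,-0.2,0,7.3,0.5]'
python3 -c "
from h import *
go(532,-184.5,15,107.6)"
```

```text
clock: 3.1
ee_pos: [532.4, -184.5, 18.5]
orientation: [3.14, 0.001, 1.878]
ft_force: [0.0, -0.3, -0.3]
grip_width: 42.5
t 3.1 pos [ 532.4 -184.5   18.5] rpy [1.7992e+02 3.0000e-02 1.0758e+02] F [ 0.05 -0.35 -0.33] w 42.5 J [-0.28  0.4   0.67  1.91 -0.31  0.93  0.84]
turn [ 0.0015  0.0006 -0.0003] shift cm [ 0.02 -0.04  0.35]
```

```bash
python3 -m creep '[0,0,0,0,0,0.2,0.5, 0,0,0,0,0,0.2,0.5]'; python3 -m creep '[0,0,0,0,0,0,1, 0,0,0,0,0,0,1,0,0,0,0,0,0,1,0,0,0,0,0,0,1,0,0,0,0,0,0,1]' 70
python3 -c "
from h import *
go(532,-184.5,15,107.6)"
```

```text
clock: 3.3
ee_pos: [532.3, -184.9, 16.5]
orientation: [3.14, 0.001, 1.877]
ft_force: [-0.4, -0.3, 0.5]
grip_width: 42.3
clock: 3.8
ee_pos: [532.0, -184.9, 15.9]
orientation: [3.14, 0.0, 1.877]
ft_force: [-0.6, 0.8, 5.7]
grip_width: 13.4
t 3.8 pos [ 532.  -184.9   15.9] rpy [1.7994e+02 1.0000e-02 1.0753e+02] F [-0.63  0.84  5.66] w 13.4 J [-0.28  0.41  0.67  1.91 -0.31  0.93  0.84]
turn [ 0.0011  0.0002 -0.0012] shift cm [0.04 0.01 0.09]
```

Gripped at 13.4 mm, which agrees with the 14 mm fin. Lifting.

```bash
python3 -m creep '[0,0,0,0,0,-0.5,1, 0,0,0,0,0,-3,1,0,0,0,0,0,-8,1,0,0,0,0,0,-10,1,0,0,0,0,0,-10,1]' 
python3 -c "
from h import *
go(470,73,116,107.2)
d=shot('side','side2');c=shot('top','top2')
r=lambda i,x,y:cv2.resize(i[y:y+100,x:x+133],(400,300),interpolation=cv2.INTER_CUBIC)
cv2.imwrite('pics/crop3.png',np.hstack([r(c['frame'],330,180),r(d['frame'],275,120)]))"
```

```text
clock: 4.3
ee_pos: [533.2, -185.5, 118.2]
orientation: [3.137, 0.002, 1.877]
ft_force: [-0.4, 0.2, -2.8]
grip_width: 13.0
t 4.3 pos [ 533.2 -185.5  118.2] rpy [1.7971e+02 1.2000e-01 1.0752e+02] F [-0.41  0.19 -2.78] w 13.0 J [-0.34  0.26  0.73  1.83 -0.2   1.11  0.76]
turn [0.0051 0.0021 0.0057] shift cm [26.56  1.76  0.17]
```

View pics/crop3.png

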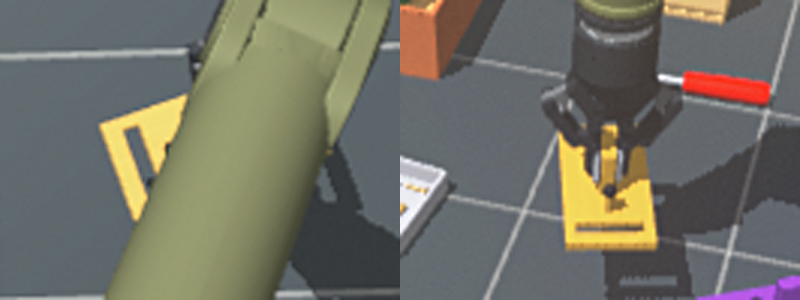

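```bash
python3 -m creep '[0,0,0,4.8,0.3,0,1, 0,0,0,9.6,0.6,0,1,0,0,0,14.4,0.9,0,1,0,0,0,19.2,1.2,0,1,0,0,0.006,24,1.6,0,1]' 
python3 -c "
from h import *
go(516.4,219.3,100,107.2)"
```

```text
clock: 4.9
ee_pos: [471.6, 50.3, 113.1]
orientation: [-3.137, -0.0, 1.871]
ft_force: [0.4, 0.0, -3.2]
grip_width: 13.3
t 4.9 pos [471.6  50.3 113.1] rpy [-179.76   -0.    107.19] F [ 0.45  0.04 -3.17] w 13.3 J [-0.71  0.04  0.57  2.03 -0.02  1.08  0.16]
turn [-0.0042 -0.0001 -0.0002] shift cm [14.82  9.28  1.27]
```

```bash
python3 -m creep '[0,0,0,3.7,2.3,0.2,1, 0,0,0,7.4,4.6,0.4,1,0,0,0,11.1,7,0.6,1,0,0,0,14.8,9.3,0.8,1,0,0,0,14.8,9.3,0.8,1]' 
python3 -m creep '[0,0,0,0,0,0,1,0,0,0,0,0,0,1]' 
python3 -c "
from h import *
go(516.4,219.3,90,107.2)
c=shot('top','top3');d=shot('side','side3')
r=lambda i,x,y:cv2.resize(i[y:y+150,x:x+200],(400,300),interpolation=cv2.INTER_CUBIC)
cv2.imwrite('pics/crop4.png',np.hstack([r(c['frame'],150,150),r(d['frame'],220,230)]))"
```

```text
clock: 5.4
ee_pos: [517.3, 225.3, 104.1]
orientation: [-3.138, -0.002, 1.88]
ft_force: [-1.1, 0.1, -2.3]
grip_width: 13.2
clock: 5.6
ee_pos: [518.3, 215.8, 105.5]
orientation: [-3.138, 0.002, 1.869]
ft_force: [-1.0, -0.5, -2.2]
grip_width: 13.3
t 5.6 pos [518.3 215.8 105.5] rpy [-1.7978e+02  1.0000e-01  1.0711e+02] F [-0.95 -0.53 -2.18] w 13.3 J [-0.84  0.25  0.46  1.84 -0.12  1.09 -0.04]
turn [-0.0038  0.0017 -0.0015] shift cm [ 0.4  -0.08  1.54]
```

View pics/crop4.png

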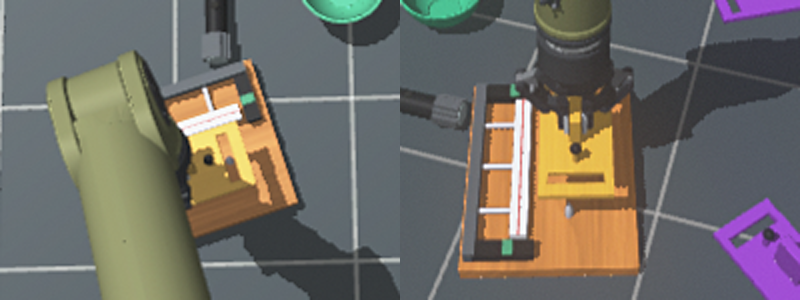

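```bash
python3 -m creep '[-0.004,0.002,0,0.2,0,1.5,1,-0.004,0.002,0,0.3,0,3.2,1,-0.004,0.002,0,0.3,0,3.2,1,-0.004,0.002,0,0.3,0,3.2,1,-0.004,0.002,0,0.3,0,3.2,1]' 
python3 - <<'E'
from h import *
go(516.4,219.3,68,107.2)
c=shot('top','top4');d=shot('side','side4')
p=robot.sense()['ee_pos'];th=np.radians(17.2);ex=np.array([np.cos(th),np.sin(th),0]);ey=np.array([-ex[1],ex[0],0]);o=np.array([p[0],p[1],p[2]-15.9])
B=np.array([526,222.3,0])
S=6
for n,cc,x,y in(('t',c,200,180),('s',d,270,280)):
    im=cc['frame'][y:y+100,x:x+(90 if n=='t' else 90)]
    im=cv2.resize(im,None,fx=S,fy=S,interpolation=cv2.INTER_CUBIC)
    def dr(X,col):
        q=(proj(cc,X)-[x,y]+.5)*S;cv2.circle(im,tuple(int(v) for v in q),3,col,-1)
    for s in(-1,1):
        for a,b in((42,85),(-42,85),(31.5,55),(31.5,69),(-31.5,55),(-31.5,69)):
            dr(o+a*ex+s*b*ey+[0,0,8],(255,0,255))
        dr(B+s*62*ey+[0,0,46],(255,255,0)); dr(B+s*62*ey+[0,0,22],(255,0,0))
    cv2.imwrite('pics/ov%s.png'%n,im)
E
```

```text
clock: 6.2
ee_pos: [519.4, 220.4, 76.4]
orientation: [3.136, -0.002, 1.87]
ft_force: [-0.6, 0.4, -2.2]
grip_width: 13.3
t 6.2 pos [519.4 220.4  76.4] rpy [ 1.7968e+02 -1.4000e-01  1.0714e+02] F [-0.64  0.38 -2.18] w 13.3 J [-0.84  0.28  0.45  1.86 -0.14  1.02 -0.03]
turn [ 0.0056 -0.0024 -0.001 ] shift cm [-0.02 -0.32  0.84]
```

View pics/ovt.png

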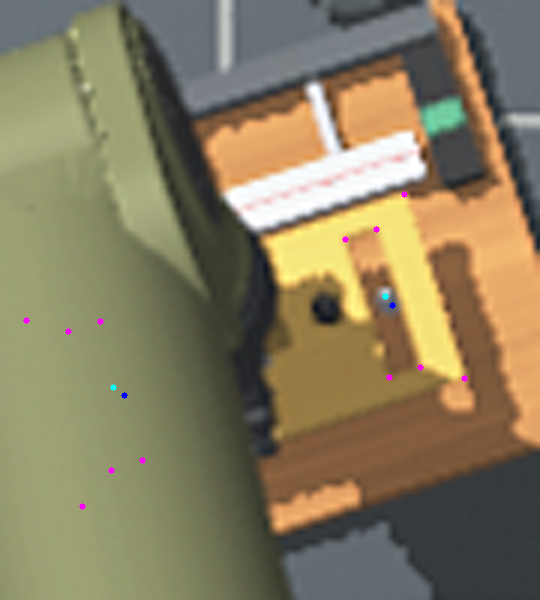

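View pics/ovs.png

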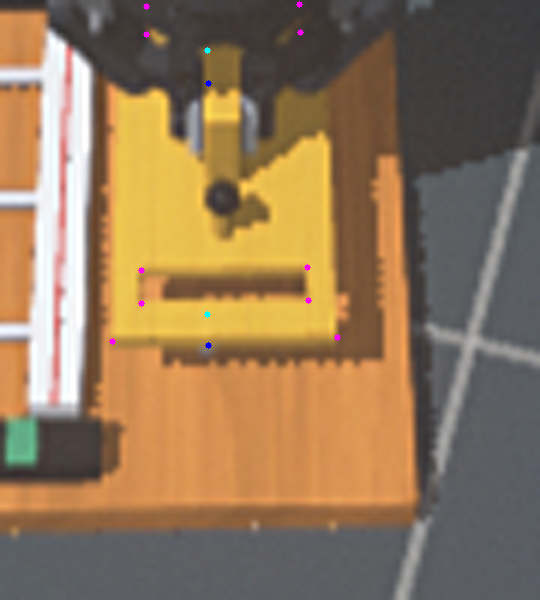

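Overlays fit the plate and pins in both views: pin tip in the slot at about top crop (385,293), with the plate about 7 mm behind centre and about 0 mm off in y. Lowering gently.

```bash
python3 -m creep '[0.004,-0.002,0,0,-0.2,0.4,1,0.004,-0.002,0,0,-0.3,0.8,1,0.004,-0.002,0,0,-0.3,1.2,1,0.004,-0.002,0,0,-0.3,1.2,1]' 
python3 -c "
from h import *
go(516.4,219.3,50,107.2)
s=robot.sense();print(s['torque'],np.array([[.955,.296],[-.296,.955]])@(s['ee_pos'][:2]-[526,222.3]))"
```

```text
clock: 6.7
ee_pos: [515.1, 219.5, 62.5]
orientation: [-3.14, 0.0, 1.871]
ft_force: [-0.2, 0.7, -2.4]
grip_width: 13.1
t 6.7 pos [515.1 219.5  62.5] rpy [-1.7991e+02  2.0000e-02  1.0720e+02] F [-0.21  0.69 -2.4 ] w 13.1 J [-0.84  0.29  0.45  1.88 -0.15  1.   -0.03]
turn [-0.0015  0.0004 -0.0001] shift cm [-0.06  0.12  1.25]
[-0.04626758  0.00586732  0.02747301] [-11.2142851    0.53922466]
```

```bash
python3 -m creep '[0,0,0,-0.05,0.1,0.3,1,0,0,0,-0.05,0.1,0.6,1,0,0,0,-0.05,0.1,0.9,1,0,0,0,-0.05,0.1,0.9,1]' 
python3 -c "
from h import *
go(516.4,219.3,50,107.2)
s=robot.sense();print(s['torque'],np.array([[.955,.296],[-.296,.955]])@(s['ee_pos'][:2]-[526,222.3]))"
```

```text
clock: 7.1
ee_pos: [516.6, 219.4, 53.8]
orientation: [-3.141, 0.0, 1.871]
ft_force: [-0.4, 0.6, -3.0]
grip_width: 13.4
t 7.1 pos [516.6 219.4  53.8] rpy [-1.7995e+02  1.0000e-02  1.0719e+02] F [-0.44  0.63 -3.04] w 13.4 J [-0.83  0.31  0.44  1.88 -0.16  0.99 -0.02]
turn [-0.0009  0.0003 -0.0002] shift cm [-0.   -0.02  0.38]
[-0.0202019   0.01747017  0.01328523] [-9.87854481  0.01578188]
```

Underside is at about 38 mm with no contact, so the pins are entering. Continuing down.

```bash
python3 -m creep '[0,0,0,0,0,0.4,1,0,0,0,0,0,0.8,1,0,0,0,0,0,1.1,1,0,0,0,0,0,1.2,1]' 
python3 -c "
from h import *
go(516.4,219.3,38,107.2)
s=robot.sense();print(s['torque'],np.array([[.955,.296],[-.296,.955]])@(s['ee_pos'][:2]-[526,222.3]))
c=shot('top','top5');d=shot('side','side5')
r=lambda i,x,y:cv2.resize(i[y:y+100,x:x+90],(400,445),interpolation=cv2.INTER_CUBIC)
cv2.imwrite('pics/crop5.png',np.hstack([r(c['frame'],210,180),r(d['frame'],265,270)]))"
```

```text
clock: 7.5
ee_pos: [516.6, 219.4, 41.9]
orientation: [-3.141, 0.0, 1.871]
ft_force: [-0.1, 0.4, -2.8]
grip_width: 13.7
t 7.5 pos [516.6 219.4  41.9] rpy [-1.7996e+02  1.0000e-02  1.0719e+02] F [-0.07  0.45 -2.75] w 13.7 J [-0.83  0.32  0.44  1.89 -0.17  0.96 -0.01]
turn [-0.0007  0.0002 -0.0002] shift cm [-0.01 -0.02  0.39]
[-0.04217989  0.0290326  -0.00668558] [-9.82283454  0.03635271]
```

View pics/crop5.png

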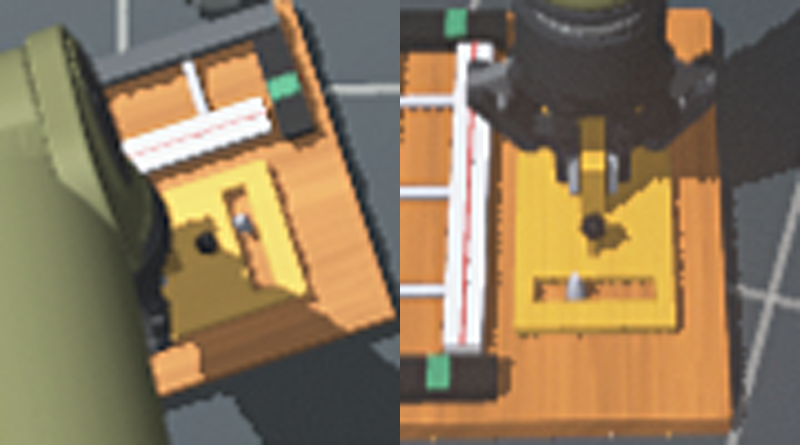

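Both pins show through their slots: top crop (240,222) and side crop (574,285). Seating now.

```bash
python3 -m creep '[0,0,0,0,0,0.2,1,0,0,0,0,0,0.35,1,0,0,0,0,0,0.4,1,0,0,0,0,0,0.4,1]' 
python3 -c "
from h import *
go(516.4,219.3,38,107.2)"
```

```text
clock: 8.0
ee_pos: [516.9, 219.6, 38.3]
orientation: [-3.142, -0.0, 1.871]
ft_force: [0.2, 0.8, -2.7]
grip_width: 13.2
t 8.0 pos [516.9 219.6  38.3] rpy [-180.     -0.    107.19] F [ 0.17  0.81 -2.7 ] w 13.2 J [-0.83  0.33  0.44  1.89 -0.17  0.96 -0.01]
turn [-0.     -0.     -0.0002] shift cm [-0.01 -0.05  0.03]
```

```bash
for i in 1; do python3 -m creep '[0,0,0,0,0,0.05,1,0,0,0,0,0,0.1,1,0,0,0,0,0,0.1,1]';done
```

```text
clock: 8.3
ee_pos: [517.0, 219.6, 38.0]
orientation: [3.141, -0.0, 1.871]
ft_force: [-0.9, -0.2, 3.0]
grip_width: 13.4
```

```bash
python3 -m creep '[0,0,0,0,0,0.05,1,0,0,0,0,0,0.05,1,0,0,0,0,0,0.05,1]'
```

```text
clock: 8.6
ee_pos: [517.0, 219.7, 37.9]
orientation: [3.141, -0.001, 1.871]
ft_force: [-3.6, -1.7, 6.8]
grip_width: 13.2
```

Contact came at TCP z = 38.0, as predicted for flush (37.9). I'll ease the down force slightly and slide towards the stop.

```bash
python3 -m creep '[0,0,0,0,0,-0.05,1,0,0,0,0,0.3,-0.05,1,0,0,0,0,0.6,-0.05,1,0,0,0,0,0.9,-0.05,1,0,0,0,0,1.2,-0.05,1]'
python3 -c "
from h import *
s=robot.sense();go(516.4,219.3,38,107.2);print(s['torque'],np.array([[.955,.296],[-.296,.955]])@(s['ee_pos'][:2]-[526,222.3]),np.array([[.955,.296],[-.296,.955]])@s['ft_force'][:2])
c=shot('top','top6');d=shot('side','side6')
r=lambda i,x,y:cv2.resize(i[y:y+100,x:x+90],(400,445),interpolation=cv2.INTER_CUBIC)
cv2.imwrite('pics/crop6.png',np.hstack([r(c['frame'],210,180),r(d['frame'],265,270)]))"
```

```text
clock: 9.1
ee_pos: [527.3, 223.0, 38.0]
orientation: [-3.139, -0.001, 1.871]
ft_force: [-7.4, -2.9, 9.0]
grip_width: 12.8
t 9.1 pos [527.3 223.   38. ] rpy [-1.7985e+02 -4.0000e-02  1.0720e+02] F [-7.35 -2.87  9.01] w 12.8 J [-0.82  0.35  0.44  1.86 -0.18  0.97 -0.  ]
turn [-0.0027 -0.0007 -0.0001] shift cm [-0.03 -1.15  0.  ]
[-0.45078596  1.30632324  0.02451049] [1.47310618 0.31455337] [-7.87164767 -0.56353906]
```

View pics/crop6.png

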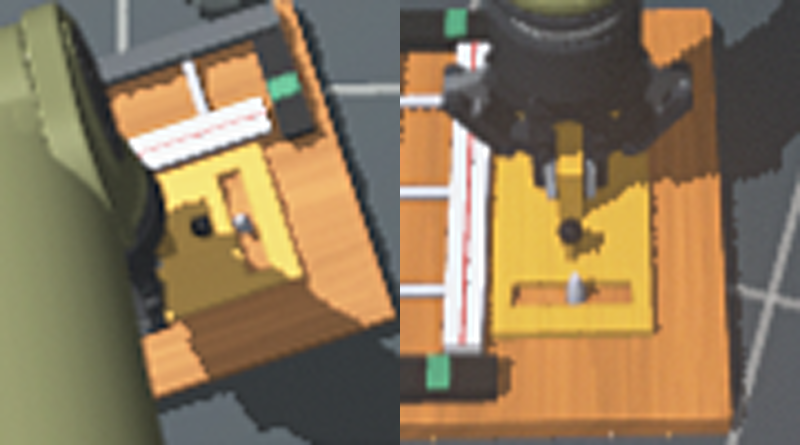

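Still about 4.5 mm short of the stop. Down-force has grown to 9 N and friction to about 8 N, so I'll ease up 1 mm and go on.

```bash
python3 -m creep '[0,0,0,0,0,-0.05,1,0,0,0,0,0,-0.1,1]';python3 -m creep '[0,0,0,0,0.1,0,1,0,0,0,0,0.2,0,1,0,0,0,0,0.3,0,1]'
python3 -c "
from h import *
s=robot.sense();go(516.4,219.3,38,107.2);print(s['torque'],np.array([[.955,.296],[-.296,.955]])@(s['ee_pos'][:2]-[526,222.3]),np.array([[.955,.296],[-.296,.955]])@s['ft_force'][:2])"
```

```text
clock: 9.4
ee_pos: [528.5, 223.2, 38.0]
orientation: [3.141, 0.0, 1.871]
ft_force: [0.3, -0.0, -3.7]
grip_width: 13.5
clock: 9.7
ee_pos: [531.4, 224.0, 38.1]
orientation: [3.141, 0.0, 1.871]
ft_force: [0.2, -0.7, -3.1]
grip_width: 13.6
t 9.7 pos [531.4 224.   38.1] rpy [1.7999e+02 1.0000e-02 1.0719e+02] F [ 0.16 -0.68 -3.14] w 13.6 J [-0.82  0.36  0.44  1.86 -0.18  0.97 -0.  ]
turn [ 0.0001  0.0002 -0.0002] shift cm [-0.   -1.57  0.01]
[-0.00909275 -0.01894339 -0.00343533] [ 5.64704030e+00 -4.21345793e-03] [-0.04610094 -0.69929927]
```

```bash
python3 -m creep '[0,0,0,0,0.1,0.03,1,0,0,0,0,0.25,0.03,1,0,0,0,0,0.4,0.03,1,0,0,0,0,0.5,0.03,1,0,0,0,0,0.5,0.03,1]'
python3 -c "
from h import *
s=robot.sense();go(516.4,219.3,38,107.2);print(s['torque'],np.array([[.955,.296],[-.296,.955]])@(s['ee_pos'][:2]-[526,222.3]),np.array([[.955,.296],[-.296,.955]])@s['ft_force'][:2])"
```

```text
clock: 10.2
ee_pos: [533.9, 224.8, 38.2]
orientation: [-3.136, -0.0, 1.871]
ft_force: [-7.7, -2.5, 6.3]
grip_width: 13.5
t 10.2 pos [533.9 224.8  38.2] rpy [-1.7970e+02 -2.0000e-02  1.0718e+02] F [-7.67 -2.46  6.3 ] w 13.5 J [-0.81  0.37  0.44  1.84 -0.18  0.98  0.  ]
turn [-0.0052 -0.0003 -0.0004] shift cm [-0.   -1.84  0.03]
[-0.51115978  1.47861599 -0.08406066] [8.30254902e+00 4.99442890e-03] [-8.05279035 -0.07936162]
```

```bash
python3 -m creep '[-0.004,0,0,0,0.1,-0.03,1,-0.005,0,0,0,0.2,-0.05,1,-0.005,0,0,0,0.3,-0.05,1,-0.005,0,0,0,0.4,-0.05,1,-0.005,0,0,0,0.4,-0.05,1]'
python3 -c "
from h import *
s=robot.sense();go(516.4,219.3,38,107.2);print(s['torque'],np.array([[.955,.296],[-.296,.955]])@(s['ee_pos'][:2]-[526,222.3]),np.array([[.955,.296],[-.296,.955]])@s['ft_force'][:2])
c=shot('top','top7');d=shot('side','side7')
r=lambda i,x,y:cv2.resize(i[y:y+100,x:x+90],(400,445),interpolation=cv2.INTER_CUBIC)
cv2.imwrite('pics/crop7.png',np.hstack([r(c['frame'],210,180),r(d['frame'],265,270)]))"
```

```text
clock: 10.7
ee_pos: [536.6, 225.6, 38.1]
orientation: [-3.139, -0.0, 1.871]
ft_force: [-8.8, -2.7, 5.0]
grip_width: 13.2
t 10.7 pos [536.6 225.6  38.1] rpy [-1.7985e+02 -1.0000e-02  1.0718e+02] F [-8.8  -2.68  4.95] w 13.2 J [-0.81  0.37  0.44  1.84 -0.19  0.97  0.  ]
turn [-0.0026 -0.0002 -0.0004] shift cm [-0.01 -2.12  0.02]
[-0.67204858  1.90189261 -0.08592926] [11.14619069  0.03542051] [-9.19416127  0.04839353]
```

View pics/crop7.png

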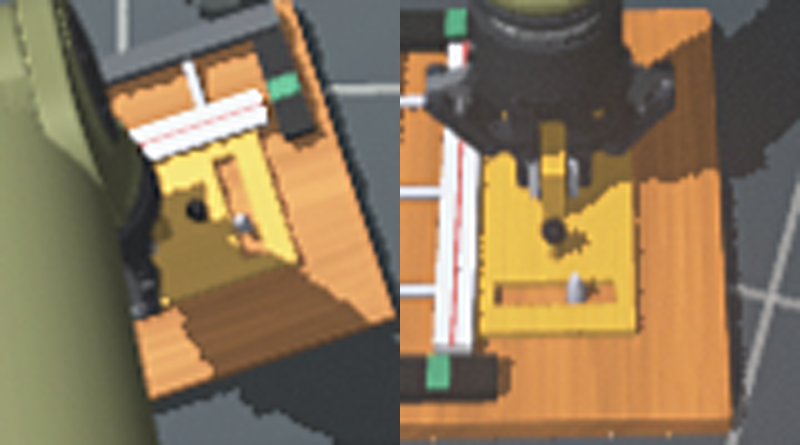

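The plate now bears on the stop, which has moved about 5 mm. Continuing to about 10.5 mm.

```bash
python3 -m creep '[-0.002,0,0,0,0.1,-0.02,1,-0.004,0,0,0,0.2,-0.04,1,-0.004,0,0,0,0.35,-0.05,1,-0.004,0,0,0,0.5,-0.06,1,-0.004,0,0,0,0.5,-0.06,1]'
python3 -c "
from h import *
s=robot.sense();go(516.4,219.3,38,107.2);print(s['torque'],np.array([[.955,.296],[-.296,.955]])@(s['ee_pos'][:2]-[526,222.3]),np.array([[.955,.296],[-.296,.955]])@s['ft_force'][:2])"
```

```text
clock: 11.3
ee_pos: [540.2, 226.7, 38.1]
orientation: [-3.14, -0.0, 1.871]
ft_force: [-11.1, -2.9, 4.6]
grip_width: 13.1
t 11.3 pos [540.2 226.7  38.1] rpy [-179.92   -0.    107.18] F [-11.08  -2.94   4.62] w 13.1 J [-0.81  0.38  0.44  1.83 -0.19  0.98  0.01]
turn [-0.0014 -0.0001 -0.0003] shift cm [-0.01 -2.49  0.01]
[-0.67878112  2.27623272 -0.0991467 ] [14.86282909  0.02841611] [-11.45201567   0.47032378]
```

```bash
python3 -m creep '[-0.001,0,0,0,0.1,-0.02,1,-0.001,0,0,0,0.2,-0.04,1,-0.001,0,0,0,0.2,-0.05,1,-0.001,0,0,0,0.2,-0.05,1]'
python3 - <<'E'
from h import *
s=robot.sense();go(516.4,219.3,38,107.2);print(s['torque'],np.array([[.955,.296],[-.296,.955]])@(s['ee_pos'][:2]-[526,222.3]),np.array([[.955,.296],[-.296,.955]])@s['ft_force'][:2])
c=shot('top','top8');d=shot('side','side8')
r=lambda i,x,y:cv2.resize(i[y:y+100,x:x+90],(400,445),interpolation=cv2.INTER_CUBIC)
cv2.imwrite('pics/crop8.png',np.hstack([r(c['frame'],210,180),r(d['frame'],265,270)]))
# red line position vs rest, from side view and top view, z=38
th=np.radians(17.2);ex=np.array([np.cos(th),np.sin(th)])
for n in('top','side'):
  for k in('0','5','8'):
    q=load(n+k);a=q['frame'].astype(int);
    m=(a[...,2]-a[...,1]>25)&(abs(a[...,1]-a[...,0])<40)&(a[...,2]>120)
    x=[]
    for v,u in zip(*np.where(m)):
        P=onz(q,u,v,38)[:2]-[526,222.3];X=P@ex;Y=P@[-ex[1],ex[0]]
        if 40<X<90 and abs(Y)<100:x.append(X)
    # bar leading face via white mask
    print(n,k,len(x),np.median(x),np.std(x))
E
```

```text
clock: 11.7
ee_pos: [541.5, 227.2, 38.1]
orientation: [-3.14, 0.0, 1.871]
ft_force: [-10.2, -2.7, 3.4]
grip_width: 13.1
t 11.7 pos [541.5 227.2  38.1] rpy [-179.92    0.    107.19] F [-10.18  -2.73   3.45] w 13.1 J [-0.81  0.38  0.44  1.83 -0.19  0.98  0.01]
turn [-0.0014  0.     -0.0002] shift cm [-0.01 -2.63  0.01]
[-0.71129619  2.38841452 -0.03723951] [16.26827223  0.05275392] [-10.52890188   0.40650305]
top 0 73 58.95135654492074 13.544809220332773
top 5 36 58.96377405738943 12.587425816287281
top 8 46 69.20016791930117 11.970909318875705
side 0 212 58.96968382243443 12.249695142290188
side 5 172 59.44908706128555 11.62465609826127
side 8 117 69.3050039609855 8.31043678687884
```

View pics/crop8.png

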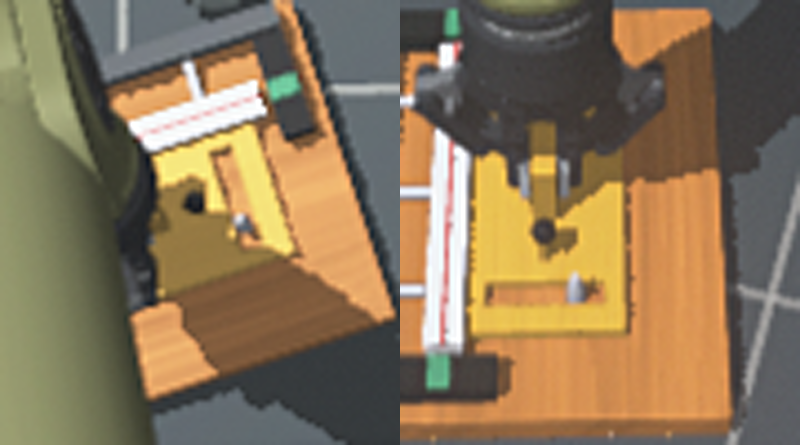

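The red line has moved 10.2 mm in both views and stands in the green fields; the force is 10.5 N. I'll hold and confirm it is steady.

```bash
for i in 1 2; do python3 -m creep '[0,0,0,0,0,0,1,0,0,0,0,0,0,1,0,0,0,0,0,0,1,0,0,0,0,0,0,1,0,0,0,0,0,0,1]';done
python3 - <<'E'
from h import *
d=shot('side','side9');c=shot('top','top9')
r=lambda i,x,y,w,h:cv2.resize(i[y:y+h,x:x+w],(400,400),interpolation=cv2.INTER_CUBIC)
cv2.imwrite('pics/crop9.png',np.hstack([r(d['frame'],262,325,50,50),r(c['frame'],235,180,50,50)]))
# plate corners check: side view near-end top edge at z=30
s=robot.sense();th=s['orientation'][2]-np.pi/2;ex=np.array([np.cos(th),np.sin(th)])
m=cv2.inRange(cv2.cvtColor(c['frame'],cv2.COLOR_BGR2HSV),(20,120,80),(32,255,255))
print(np.round(s['ee_pos'],1),np.round(s['ft_force'],1))
for n in('side9','top9'):
    q=load(n)
    for a,b in((42,-85),(-42,-85),(42,85),(-42,85)):
        print(n,a,b,proj(q,[*(s['ee_pos'][:2]+a*ex+b*np.array([-ex[1],ex[0]])),30]).round(1))
E
```

```text
clock: 12.3
ee_pos: [541.5, 227.2, 38.1]
orientation: [-3.14, 0.0, 1.871]
ft_force: [-10.6, -3.0, 2.8]
grip_width: 13.1
clock: 12.8
ee_pos: [541.6, 227.2, 38.1]
orientation: [-3.14, 0.0, 1.871]
ft_force: [-11.1, -3.6, 3.4]
grip_width: 13.4
[541.5 227.1  38.1] [-10.3  -4.3   2.1]
side9 42 -85 [281.4 284.4]
side9 -42 -85 [314.2 284. ]
side9 42 85 [278.9 344.7]
side9 -42 85 [315.3 344.1]
top9 42 -85 [266.1 206.6]
top9 -42 -85 [275.8 236.3]
top9 42 85 [205. 227.]
top9 -42 85 [214.1 256.9]
```

View pics/crop9.png

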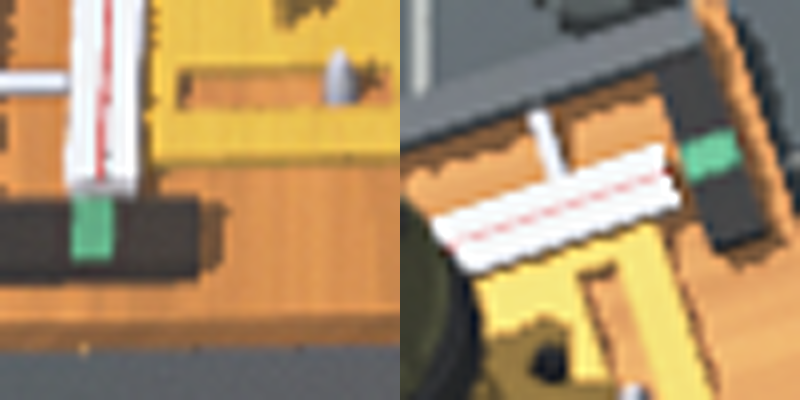

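View pics/side9.png

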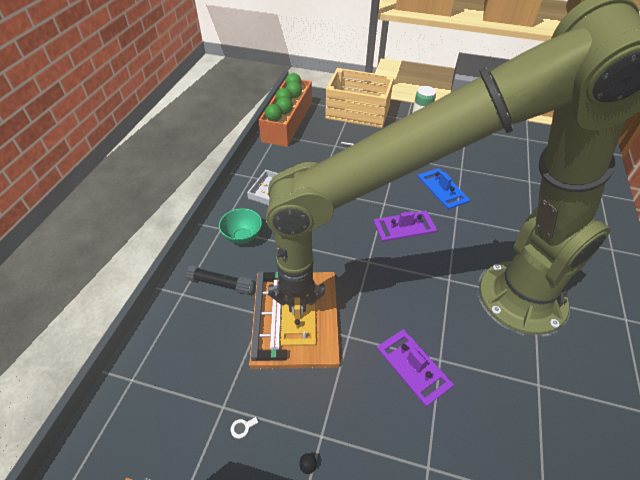

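The red line is in the green in both views, a little towards the lighter side. I'll nudge it 0.8 mm to sit closer to 10 N.

```bash
python3 -m creep '[0,0,0,0,0.05,-0.01,1,0,0,0,0,0.08,-0.015,1,0,0,0,0,0.08,-0.015,1,0,0,0,0,0.08,-0.015,1,0,0,0,0,0.08,-0.015,1]';python3 -m creep '[0,0,0,0,0,0,1,0,0,0,0,0,0,1,0,0,0,0,0,0,1,0,0,0,0,0,0,1,0,0,0,0,0,0,1]'
python3 - <<'E'
from h import *
s=robot.sense();go(516.4,219.3,38,107.2);print(np.array([[.955,.296],[-.296,.955]])@(s['ee_pos'][:2]-[526,222.3]),np.array([[.955,.296],[-.296,.955]])@s['ft_force'][:2])
d=shot('side','sideA');c=shot('top','topA')
r=lambda i,x,y,w,h:cv2.resize(i[y:y+h,x:x+w],(400,400),interpolation=cv2.INTER_CUBIC)
cv2.imwrite('pics/cropA.png',np.hstack([r(d['frame'],262,325,50,50),r(c['frame'],235,180,50,50)]))
E
```

```text
clock: 13.4
ee_pos: [541.9, 227.2, 38.1]
orientation: [-3.139, 0.0, 1.871]
ft_force: [-12.4, -3.6, 1.9]
grip_width: 13.1
clock: 13.9
ee_pos: [542.0, 227.3, 38.1]
orientation: [-3.139, 0.0, 1.871]
ft_force: [-10.8, -3.3, 2.2]
grip_width: 13.1
t 13.9 pos [542.  227.3  38.1] rpy [-179.88    0.    107.19] F [-10.84  -3.29   2.24] w 13.1 J [-0.81  0.38  0.43  1.83 -0.19  0.98  0.01]
turn [-0.0021  0.0001 -0.0002] shift cm [-0.01 -2.68  0.02]
[16.73550692  0.02938421] [-11.32984478   0.07077505]
```

View pics/cropA.png

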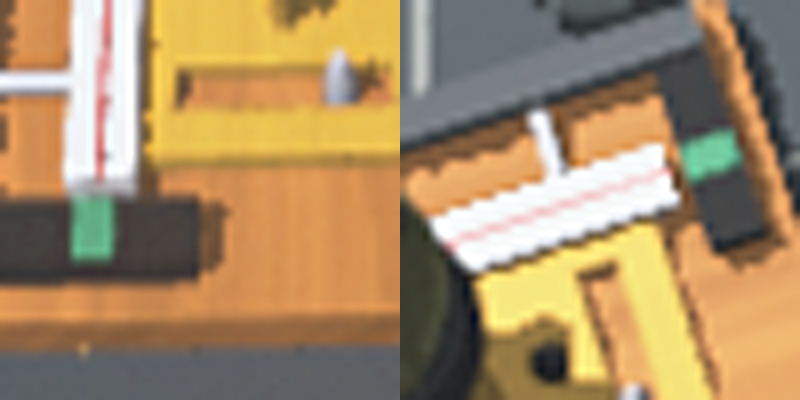

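The red line is in the green at both ends (side crop 100,190 against field 72–113; top crop 670,175 pointing into the field). The force is steady at about 11 N including friction, and the plate is flush (TCP z 38.1). Handing in.

```bash
python3 -c "
from station import robot
print(robot.job_done()); s=robot.sense(); print(s['clock'],s['ee_pos'],s['ft_force'],s['grip_width'])"
```

```text
the job is handed in; nothing more can be done
None
the job is handed in; nothing more can be done
```

The brass hook plate is on the board, over both pins, and the arm was still pressing it against the sprung stop when I handed in at about 14 s. I gripped the plate by its fin, and it was not dropped.

**Last checks:**
- **Flush:** the tool height was 38.1 mm against 38.0 mm at first contact, with about 0.1° of tilt. Both pins came through their slots as the plate went down.
- **Press force:** the wrist read about 11 N along the board, a few newtons of it friction, and stayed roughly steady over the last second. The readings I took peaked at about 13 N, well under 18 N.
- **Stop travel:** by the tool position the stop had moved about 10.7 mm. Pixel shift of the red line gave 10.2 mm just before a last small nudge. By eye against the green fields it looked nearer 9 mm before that nudge. All of these put the line inside the fields, which the last pictures from both cameras show, and the spring at about 9 to 10 N.
- **Grip:** the fingers were on the fin (13 mm opening), clear of the stop.
- **Bystanders:** in the last full side view the items I could see were where they started. The arm covered part of the tray and screwdriver in that view, and I did not check those two separately.

**Disagreement:** while sliding, the plate pressed down on the board with up to about 12 N and friction rose to about 8 N, so I eased the down force before reaching the stop.

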